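# Lock up the drawing-instrument case

### The job

Lock up the drawing-instrument case using only fingertip pushes: push its sliding cover fully shut by the lip, then press the long spring catch plate down with one fingertip and, keeping it down, push the bolt's tab with the other so that the bolt slides fully home through the hoop on the cover. Then let go, so that the catch springs up behind the bolt. Pick nothing up, and leave everything else on the desk and on the case where it stands.

Things in the scene. Friction and masses are not known exactly. Their poses are not given: they have to be found in the camera images.
- case: Wooden drawing-instrument case fixed on the desk, 280 (its x) x 400 (its y) mm, its deck (top) 60 mm above the table; origin under its centre on the table. Its x axis points away from the robot, its y axis to the robot's left, give or take 0.3 rad of yaw. All directions below are the case's own. A well for instruments lies under the cover's shut place.
- cover_lip (a point): Push point of the cover: middle of the -y face of the upstanding lip at the -y end of the thin sliding cover. The lip is 100 mm long (x), 10 mm thick (y) and rises 28 mm over the cover's top, which is 4 mm above the deck; the point is 14 mm above the cover's top and 18 mm above the deck. Pushing the lip towards +y shuts the cover.
- cover (a joint): How far the cover is open, m: 0 shut against its end stop, up to 0.13; it slides along y, +y closes, with about 2.5 N of friction and stays where it is left. Starts 0.05 to 0.11 open. On its robot-side (-x) edge it carries the keeper, a steel hoop with a 20 mm wide mouth; only with the cover shut (within about 4 mm) does the keeper stand in line with the bolt.
- bolt_tab (a point): Push face of the bolt: on the -x (robot) face of the bolt's upright tab, 30 mm above the deck, mid-width. The face is 30 mm wide (y), flat, and reaches from 9 to 48 mm above the deck; 40 mm of deck behind it is free except for a rail up to 9 mm high. The tab drives a 10 x 10 mm steel bar that points to +x, its middle 19 mm above the deck.
- bolt (a joint): How far the bolt is slid, m: 0 drawn back, 0.036 fully home through the keeper; it slides along +x (away from the robot) with about 1.5 N of friction and stays where it is left. It starts drawn back. While the catch is up, the catch's tooth stands in front of it and it cannot be slid. From 0.030 on, the tooth can spring up behind it.
- catch_pad (a point): Middle of the top face of the spring catch's pad, a steel plate 88 mm long (x), 26 mm wide (y), 6 mm thick, its top 26 mm above the deck when up. It lies parallel to the bolt, its centre line 56 mm to the -y side of the bolt's; it reaches 40 mm to the robot's side of the tab's starting push face and 48 mm beyond, so a fingertip can press it and slide along it while another stands behind the tab.
- catch (a joint): How far the catch is pressed, m: 0 up, 0.012 fully down at its stop. It moves straight down; the spring takes about 2 N to start and 6.3 N fully down, and returns it when let go. The bolt is free to slide only while the catch is more than 0.006 down; fully down, the pad's top is 14 mm above the deck.
- ink_jar: Ink jar with black lid, 42 mm across, 44 mm high, standing on the case's deck near its robot-side, -y corner; origin under its centre. Leave alone.
- eraser: Grey-black eraser block 55 x 24 x 14 mm lying on the case's deck; origin under its centre. Leave alone.
- tape_roll: Roll of paper tape lying flat on the table beside the case, 92 mm across, 24 mm high; origin under its centre. Leave alone.
- pen_pot: White pot of pens, 76 mm across, about 165 mm high with its pens, on the table beside the case; origin under its centre. Leave alone.
- brush: Brush lying on the table; origin under its middle. Leave alone.
- steel_rule: Flat steel rule 300 x 30 x 4 mm lying on the table beyond the case; origin under its centre. Leave alone.
- mug: White mug, 80 mm across, 85 mm high; origin under its centre. Leave alone.

How it is judged:
On the way, in this order (a step that is already met when the one before it is completed fails the run):
1. the cover is pushed fully shut, the bolt still drawn back (value of joint cover below 0.004 m and value of joint bolt below 0.008 m), for 0.1 s.
2. the bolt is on its way while a finger holds the catch down (value of joint cover below 0.004 m and value of joint bolt above 0.012 m and value of joint catch above 0.005 m and contact force between the fingers and catch above 0.5 N), for 0.05 s.
3. the bolt is fully home in the keeper (value of joint cover below 0.004 m and value of joint bolt above 0.031 m), for 0.1 s.
At the end, for the whole second after the job is handed in: The cover is shut (within 4 mm of its stop), the bolt is home (slid at least 31 of its 36 mm) and the catch has sprung up behind it (within 3 mm of its top position) (all of step 3 and value of joint catch below 0.003 m and velocity of joint bolt below 0.005 m/s); the robot touches nothing.
It fails at once if a thing standing on the case is moved or lifted by more than 20 mm, or tipped ((distance of ink_jar from where it was at the start of the episode above 0.02 m or angle between ink_jar's own z axis and vertical above 0.3 rad) or (distance of eraser from where it was at the start of the episode above 0.02 m or angle between eraser's own z axis and vertical above 0.3 rad)).
It fails at once if another thing on the desk is moved or lifted by more than 20 mm, or tipped ((distance of tape_roll from where it was at the start of the episode above 0.02 m or angle between tape_roll's own z axis and vertical above 0.3 rad) or (distance of pen_pot from where it was at the start of the episode above 0.02 m or angle between pen_pot's own z axis and vertical above 0.3 rad) or (distance of brush from where it was at the start of the episode above 0.02 m or angle between brush's own z axis and vertical above 0.3 rad) or (distance of steel_rule from where it was at the start of the episode above 0.02 m or angle between steel_rule's own z axis and vertical above 0.3 rad) or (distance of mug from where it was at the start of the episode above 0.02 m or angle between mug's own z axis and vertical above 0.3 rad)).
It also fails if it takes over 58 s, if anything falls off the work surface, if the arm or the gripper's body presses on something with over 40 N, if the wrist force passes 120 N, or if a joint passes its speed limit or range.

### The arm

A 6-joint arm with a two-finger parallel gripper is mounted at the origin on the work surface. World frame = base frame: x ahead of the robot, y to its left, z up, the work surface at z = 0. Lengths are in m, angles in rad, forces in N, time in s.
With the tool pointing down it reaches from about 0.3 to 0.95 m from the base axis. Payload 3.1 kg.
Tool frame: the origin (TCP) lies on the centre line of the jaws, within the pads' length; the fingertips stand ctrl.tip_extent ahead of it and the grasp point (between the pads) lies 11 mm behind it (ctrl.tip_extent is the distance from the TCP to the fingertips, in m); z points along the fingers, y is the line along which they close (so a half turn about z gives the same grasp; the last joint's range is limited). The gripper opens to 85 mm and grips with 20 to 120 N. Pads are 22 mm wide; open, the fingers measure 114 mm over their backs; the gripper's body (76 mm by 85 mm) begins 54 mm behind the grasp point. The pads swing forward as they close: fully open they stand 13 mm farther back than shut.
Start: joints at [-1.347, 0.308, 1.634, -0, 1.2, -0.07], TCP at [0.181, -0.598, 0.239] pointing down, gripper open.
Joint ranges: [-3.06, 3.06], [-0.79, 1.96], [0.05, 2.63], [-1.19, 4.34], [0.05, 2.64], [-2.94, 2.94]. Speed limits (rad/s): [2.79, 2.79, 3.14, 3.14, 3.14, 3.14].

### API

Orientations are given as a unit quaternion [w, x, y, z].
In Python, from plant import get_obs, viewer, ctrl gives the robot as it stands.
- The arm moves only by the shell command python3 -m inch 'ROWS' [FORCE]. ROWS is JSON, a list of rows, each an object of numbers: "tx", "ty", "tz": the shift along the world's x, y, z each as a share of 25 mm, from -1 to 1; "rx", "ry", "rz": the turn, a rotation vector about the world's x, y, z each as a share of 0.12 rad, from -1 to 1; "grip": the closure, from -1 (fully open) to 1 (shut). A call has 1 to 10 rows; each row shifts and turns the commanded pose from where the row before left it; what a row does not reach is not made up. A row lasts 1/12 s, in which the tool goes at most 41.7 mm and 7.16 degrees, less where a joint would pass 70% of its speed; a pose out of reach is approached as far as the arm can. A call with a number of a shift or a turn outside -1 to 1 is refused whole. A call with a gripper value outside its range is refused whole. The fingers move at their own pace and stop on an object; FORCE is the grip in N (left out, the last holds). Time passes only in rows, so rows that do not move let the fingers close. It gives the time, the measured TCP pose, the force, the opening and the grip force at its end, in the units of the state.
- get_obs(): the state, without advancing time (a new reading comes with each control period).
- viewer.camera(name): name is "scene" or "top" or "wrist"; returns a dict with "pixels" (384x512x3 uint8, blue, green, red), "fx", "fy", "cx", "cy" (pixels), "D" ([k1, k2, p1, p2, k3] as OpenCV has them; the pictures are not rectified), "rvec" (rotation vector, rad) and "tvec" (3), from world to camera coordinates, as OpenCV has them. Camera axes: x right, y down, z forward; pixel columns grow to the right and rows downward; lengths in m; the calibration is good to about 2 mm. A picture is of the moment at which its call begins. There is no depth.
- ctrl.hand_in(): hands the job in; it is judged then, once.
The state is a dict: "t": time; "q": joint angles; "joint_velocities": joint speeds; "tau": joint torques, N m; "eef_pos": TCP position; "tool_rot": TCP orientation; "wrist_force": force on the tool from outside, world axes, zero at the start; "torque": the same for the moment, N m; "grip_width": opening from 0.0 (shut) to 1.0 (fully open); "grasp_force": force on a finger pad.
Only numpy, scipy, OpenCV 4.12 (cv2) and the standard library are available. Lean on these libraries where they do the work, as an engineer would, in place of code of your own. Each camera call takes 0.05 s, during which the arm holds its last target. There are 200 camera calls.

## Working session

There is one attempt and no reset: what is moved stays moved. The work goes in short steps, Python scripts to look and compute and a shell command to move; the robot and the scene stay as the last step left them, time stands still between calls to the robot, and variables do not carry over. Pictures are saved under pics/ and viewed, at most 10 in all, crops included, and the job is handed in when it is done.

```bash
mkdir -p pics; ls
cat > h.py <<'E'
import numpy as np, cv2
from plant import get_obs, viewer, ctrl
def shot(n,f):
    c=viewer.camera(n); cv2.imwrite('pics/'+f,c['pixels']); 
    import pickle; pickle.dump({k:np.array(v) for k,v in c.items()},open('pics/'+f+'.pkl','wb')); return c
def load(f):
    import pickle; return pickle.load(open('pics/'+f+'.pkl','rb'))
def K(c): return np.array([[c['fx'],0,c['cx']],[0,c['fy'],c['cy']],[0,0,1]],float)
def px2w(c,uv,z):
    uv=np.array(uv,float).reshape(-1,1,2)
    n=cv2.undistortPoints(uv,K(c),np.array(c['D'],float)).reshape(-1,2)
    R=cv2.Rodrigues(np.array(c['rvec'],float))[0]; t=np.array(c['tvec'],float).ravel()
    o=-R.T@t; d=np.c_[n,np.ones(len(n))]@R
    z=np.broadcast_to(z,len(n))
    return o+d*((z-o[2])/d[:,2])[:,None]
def w2px(c,P):
    return cv2.projectPoints(np.array(P,float).reshape(-1,3),np.array(c['rvec'],float),np.array(c['tvec'],float),K(c),np.array(c['D'],float))[0].reshape(-1,2)
E
python3 - <<'E'
from h import *
o=get_obs(); print(o['t'],o['eef_pos'],o['tool_rot'],ctrl.tip_extent,o['grip_width'])
a=shot('top','top0.png');b=shot('scene','scene0.png')
cv2.imwrite('pics/top0b.png',cv2.resize(a['pixels'],(800,600),interpolation=cv2.INTER_CUBIC))
cv2.imwrite('pics/scene0b.png',cv2.resize(b['pixels'],(800,600),interpolation=cv2.INTER_CUBIC))
E
```

```text
pics
0.0 [ 0.18078685 -0.59743117  0.23802525] [-1.16478456e-03  9.89231829e-01  1.46352401e-01 -8.20236517e-05] 0.008 0.9928261644095104
```

View pics/top0b.png

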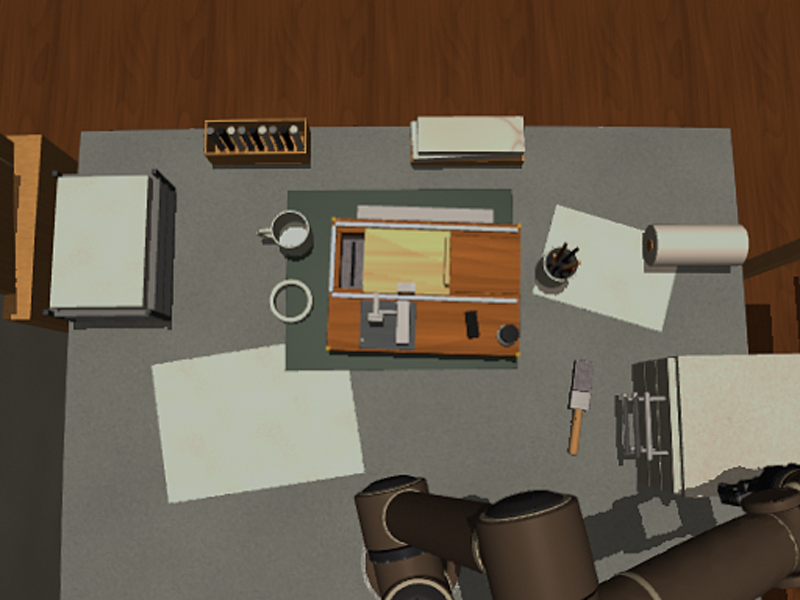

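View pics/scene0b.png

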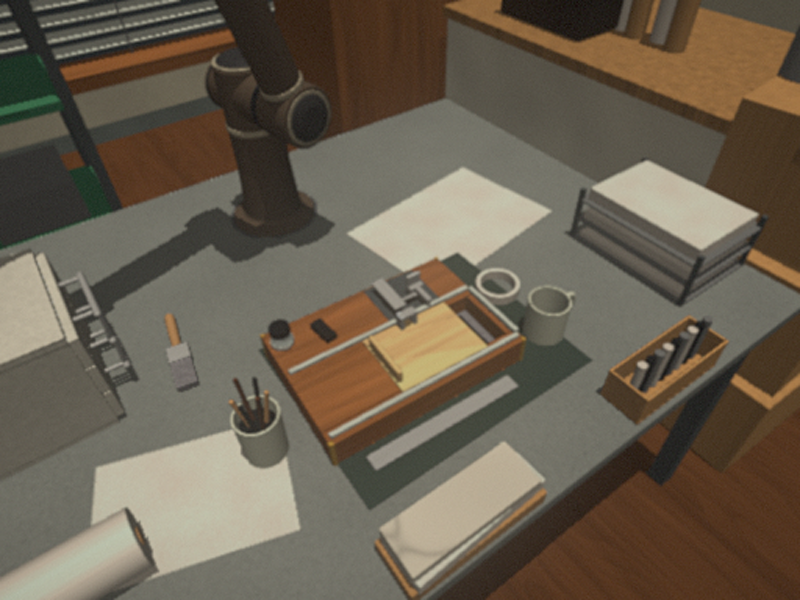

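The top view shows the case at about (327–521, 219–355), nearly square to the world. The lip is at (447,262), the bolt tab at (373,312), the catch plate at (403,322), the eraser at (472,324) and the jar at (508,335). I'll zoom in to measure.

Run:
```python
from h import *
c=load('top0.png'); im=c['pixels'][130:235,200:340]  # x200..340,y130..235
cv2.imwrite('pics/tz.png',cv2.resize(im,None,fx=5.6,fy=5.6,interpolation=cv2.INTER_CUBIC))
s=.64
for n,uv in dict(fl=(331,219),fr=(521,225),nl=(328,352),nr=(520,355)).items(): print(n,px2w(c,np.array(uv)*s,.06)[0])
```

```text
fl [0.71613411 0.1633827  0.06      ]
fr [ 0.70015904 -0.23994668  0.06      ]
nl [0.43448646 0.16871098 0.06      ]
nr [ 0.42385477 -0.22845785  0.06      ]
```

View pics/tz.png

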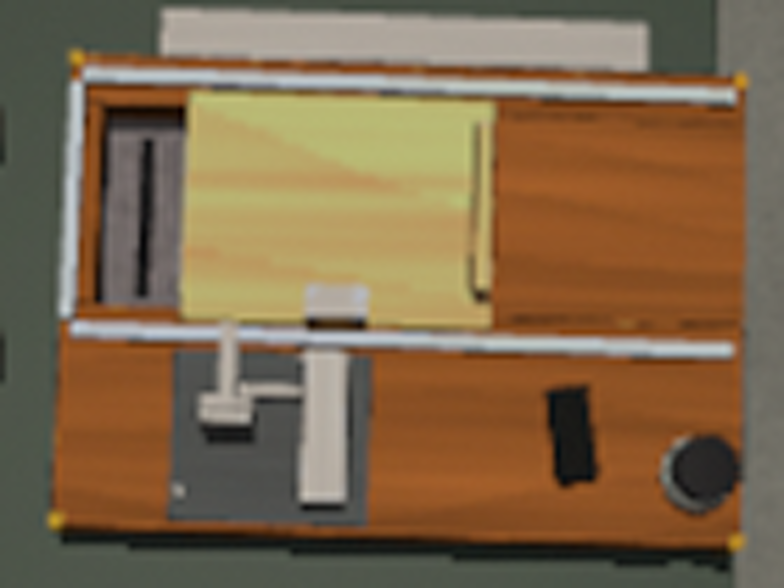

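The zoom shows the corner dots at (78,58), (741,80), (55,520) and (736,542). The lip spans (475–492, 120–300), the catch plate (300–348, 348–503), the tab's bottom edge is at about (225,424), and the keeper is at (336,300).

```bash
cat > m.py <<'E'
from h import *
c=load('top0.png')
def W(uv,z): return px2w(c,(np.array(uv,float).reshape(-1,2)+.5)/5.6-.5+[200,130],z)
P=W([(78,58),(741,80),(55,520),(736,542)],.06)
print(P.round(4))
# corners in case: fl(+x+y), fr(+x,-y), nl(-x,+y), nr
A=np.array([[.14,.2],[.14,-.2],[-.14,.2],[-.14,-.2]])
p0=P[:,:2].mean(0); H=A.T@(P[:,:2]-p0); U=np.arctan2(H[0,1]-H[1,0],H[0,0]+H[1,1])
Rz=np.array([[np.cos(U),-np.sin(U)],[np.sin(U),np.cos(U)]])
print('yaw',U,'orig',p0,'scale',np.linalg.norm(P[0]-P[1]),np.linalg.norm(P[2]-P[3]),np.linalg.norm(P[0]-P[2]),np.linalg.norm(P[1]-P[3]))
def C(uv,z): 
    w=W(uv,z)[:,:2]; return w,(w-p0)@Rz
for n,uv,z in [('lip ends top -y edge',[(493,120),(491,302)],.064+.028),('cover corners',[(497,98),(492,328),(188,90),(182,318)],.064),
 ('catch corners',[(302,348),(348,350),(300,503),(347,505)],.086),('tab top (near l,r)',[(200,422),(250,424),(198,394),(252,398)],.108),('keeper',[(307,285),(367,288)],.09),
 ('eraser',[(546,388),(587,386),(560,485),(598,482)],.074),('jar',[(704,466)],.104)]:
    w,k=C(uv,z); print(n); print(np.c_[w,k].round(4))
E
python3 m.py
```

```text
[[ 0.7168  0.1578  0.06  ]
 [ 0.7006 -0.2348  0.06  ]
 [ 0.4437  0.1704  0.06  ]
 [ 0.4266 -0.2227  0.06  ]]
yaw -0.04318442727811322 orig [ 0.571917  -0.0323416] scale 0.393008640708736 0.39346910097455445 0.2734409910286229 0.2742743271397979
lip ends top -y edge
[[ 0.6695 -0.0842  0.0998 -0.0476]
 [ 0.5632 -0.0809 -0.0066 -0.0489]]
cover corners
[[ 0.6895 -0.0891  0.1199 -0.0517]
 [ 0.5525 -0.0834 -0.0172 -0.0519]
 [ 0.6958  0.0927  0.1183  0.1303]
 [ 0.56    0.0966 -0.0174  0.1283]]
catch corners
[[ 0.5386  0.0271 -0.0359  0.058 ]
 [ 0.5372  0.0009 -0.0361  0.0317]
 [ 0.4499  0.0291 -0.1245  0.0562]
 [ 0.4485  0.0025 -0.1248  0.0295]]
tab top (near l,r)
[[ 0.4941  0.0846 -0.0828  0.1135]
 [ 0.4927  0.0567 -0.083   0.0855]
 [ 0.5099  0.0857 -0.067   0.1152]
 [ 0.5074  0.0554 -0.0683  0.0849]]
keeper
[[ 0.5743  0.0239 -0.      0.0563]
 [ 0.5723 -0.0103 -0.0006  0.022 ]]
eraser
[[ 0.5157 -0.1131 -0.0527 -0.0831]
 [ 0.5166 -0.1368 -0.0507 -0.1067]
 [ 0.4596 -0.1199 -0.1084 -0.0923]
 [ 0.4611 -0.1417 -0.106  -0.1141]]
jar
[[ 0.4668 -0.1982 -0.0979 -0.1703]]
```

```bash
python3 -m inch '[{"tx":0.9,"ty":0.9,"rz":-0.7,"grip":0.02},{"tx":0.9,"ty":0.9,"rz":-0.7,"grip":0.02},{"tx":0.9,"ty":0.9,"rz":-0.7,"grip":0.02},{"tx":0.9,"ty":0.9,"rz":-0.7,"grip":0.02},{"tx":0.9,"ty":0.9,"grip":0.02},{"tx":0.9,"ty":0.9,"grip":0.02},{"tx":0.9,"ty":0.9,"grip":0.02},{"tx":0.9,"ty":0.9,"grip":0.02},{"tx":0.9,"ty":0.9,"grip":0.02},{"tx":0.9,"ty":0.9,"grip":0.02}]'
python3 -m inch '[{"tx":0.9,"ty":0.9,"grip":0.02},{"tx":0.9,"ty":0.9,"grip":0.02},{"tx":0.9,"ty":0.9,"grip":0.02},{"tx":0.9,"ty":0.9,"grip":0.02},{"tx":0.9,"ty":0.9,"grip":0.02},{"tx":0.9,"ty":0.9,"grip":0.02},{"tx":0.9,"ty":0.9,"grip":0.02},{"tx":0.9,"ty":0.9,"grip":0.02},{"tx":0.5,"ty":0.9,"grip":0.02},{"grip":0.02}]'
python3 -c "
from h import *
o=get_obs();print(o,ctrl.tip_extent)
q=o['tool_rot'];from scipy.spatial.transform import Rotation as R
print(R.from_quat([*q[1:],q[0]]).as_matrix())"
```

```text
{'t': 0.1, 'q': array([-1.34671257e+00,  3.08922318e-01,  1.63505601e+00,  2.16624296e-06,
        1.19968216e+00, -6.96717125e-02]), 'joint_velocities': array([ 0.00034606, -0.00185683, -0.00323269,  0.00083096, -0.00079231,
       -0.00022695]), 'tau': array([-3.90938649e-04, -4.16407049e+01, -2.77644557e+01, -1.13361114e-04,
        3.99325130e-03, -4.11974327e-06]), 'eef_pos': array([ 0.18079881, -0.59752489,  0.2381607 ]), 'tool_rot': array([-1.03091682e-03,  9.89232372e-01,  1.46349738e-01, -7.87395176e-05]), 'wrist_force': array([ 0.47138212, -0.30387182, -0.51013752]), 'torque': array([ 0.01491193, -0.03730133, -0.02007688]), 'grasp_force': 0.0, 'grip_width': 1.0002280654351412} 0.008
[[ 9.57163496e-01  2.89547634e-01 -4.57532173e-04]
 [ 2.89547959e-01 -9.57161383e-01  2.01658557e-03]
 [ 1.45965454e-04 -2.06267960e-03 -9.99997862e-01]]invalid input at $[0]: expected keys tx, ty, tz, rx, ry, rz, grip
invalid input at $[0]: expected keys tx, ty, tz, rx, ry, rz, grip
```

```bash
python3 -m inch '[{"tx":0.9,"ty":0.9,"tz":0,"rx":0,"ry":0,"rz":-0.7,"grip":0.02},{"tx":0.9,"ty":0.9,"tz":0,"rx":0,"ry":0,"rz":-0.7,"grip":0.02},{"tx":0.9,"ty":0.9,"tz":0,"rx":0,"ry":0,"rz":-0.7,"grip":0.02},{"tx":0.9,"ty":0.9,"tz":0,"rx":0,"ry":0,"rz":-0.7,"grip":0.02},{"tx":0.9,"ty":0.9,"tz":0,"rx":0,"ry":0,"rz":0,"grip":0.02},{"tx":0.9,"ty":0.9,"tz":0,"rx":0,"ry":0,"rz":0,"grip":0.02},{"tx":0.9,"ty":0.9,"tz":0,"rx":0,"ry":0,"rz":0,"grip":0.02},{"tx":0.9,"ty":0.9,"tz":0,"rx":0,"ry":0,"rz":0,"grip":0.02},{"tx":0.9,"ty":0.9,"tz":0,"rx":0,"ry":0,"rz":0,"grip":0.02},{"tx":0.9,"ty":0.9,"tz":0,"rx":0,"ry":0,"rz":0,"grip":0.02}]'
python3 -m inch '[{"tx":0.9,"ty":0.9,"tz":0,"rx":0,"ry":0,"rz":0,"grip":0.02},{"tx":0.9,"ty":0.9,"tz":0,"rx":0,"ry":0,"rz":0,"grip":0.02},{"tx":0.9,"ty":0.9,"tz":0,"rx":0,"ry":0,"rz":0,"grip":0.02},{"tx":0.9,"ty":0.9,"tz":0,"rx":0,"ry":0,"rz":0,"grip":0.02},{"tx":0.9,"ty":0.9,"tz":0,"rx":0,"ry":0,"rz":0,"grip":0.02},{"tx":0.9,"ty":0.9,"tz":0,"rx":0,"ry":0,"rz":0,"grip":0.02},{"tx":0.9,"ty":0.9,"tz":0,"rx":0,"ry":0,"rz":0,"grip":0.02},{"tx":0.9,"ty":0.9,"tz":0,"rx":0,"ry":0,"rz":0,"grip":0.02},{"tx":0.5,"ty":0.9,"tz":0,"rx":0,"ry":0,"rz":0,"grip":0.02},{"tx":0,"ty":0,"tz":0,"rx":0,"ry":0,"rz":0,"grip":0.02}]'
python3 -c "
from h import *
o=get_obs();print(o['eef_pos'],o['grip_width'],ctrl.tip_extent,o['q'])
q=o['tool_rot'];from scipy.spatial.transform import Rotation as R
print(R.from_quat([*q[1:],q[0]]).as_matrix().round(4))"
```

```text
t: 0.93
eef_pos: [0.4066, -0.3717, 0.2388]
tool_rot: [-0.0, 1.0, -0.021, -0.0]
wrist_force: [-0.2, -0.6, 0.3]
grip_width: 0.487
grasp_force: 0.0
t: 1.77
eef_pos: [0.6005, -0.1663, 0.2386]
tool_rot: [-0.001, 1.0, -0.019, 0.0]
wrist_force: [-1.2, -0.1, -0.4]
grip_width: 0.486
grasp_force: 0.0
[ 0.60048781 -0.16632065  0.23855347] 0.4859469461976768 0.008 [-0.34143686  0.30530174  1.63895992  0.00294559  1.19784609  1.26629241]
[[ 9.993e-01 -3.800e-02  4.000e-04]
 [-3.800e-02 -9.993e-01  2.800e-03]
 [ 3.000e-04 -2.800e-03 -1.000e+00]]
```

```bash
python3 -m inch '[{"tx":0.28,"ty":0.5,"tz":-0.5,"rx":0,"ry":0,"rz":-0.04,"grip":0.02},{"tx":0.28,"ty":0.5,"tz":-0.9,"rx":0,"ry":0,"rz":0,"grip":0.02},{"tx":0,"ty":0,"tz":-1,"rx":0,"ry":0,"rz":0,"grip":0.02},{"tx":0,"ty":0,"tz":-1,"rx":0,"ry":0,"rz":0,"grip":0.02},{"tx":0,"ty":0,"tz":-1,"rx":0,"ry":0,"rz":0,"grip":0.02},{"tx":0,"ty":0,"tz":-1,"rx":0,"ry":0,"rz":0,"grip":0.02},{"tx":0,"ty":0,"tz":0,"rx":0,"ry":0,"rz":0,"grip":0.02}]'
python3 - <<'E'
from h import *
a=shot('scene','s1.png')['pixels'];b=shot('wrist','w1.png')['pixels']
im=np.hstack([cv2.resize(a[120:320,130:380],(400,320),interpolation=cv2.INTER_CUBIC),cv2.resize(b,(400,300))[:300].copy() if 0 else cv2.resize(b,(400,320))])
cv2.imwrite('pics/c1.png',im)
E
```

```text
t: 2.35
eef_pos: [0.607, -0.1447, 0.0978]
tool_rot: [-0.002, 1.0, -0.024, -0.006]
wrist_force: [-1.5, 0.1, -1.8]
grip_width: 0.492
grasp_force: 0.0
```

View pics/c1.png

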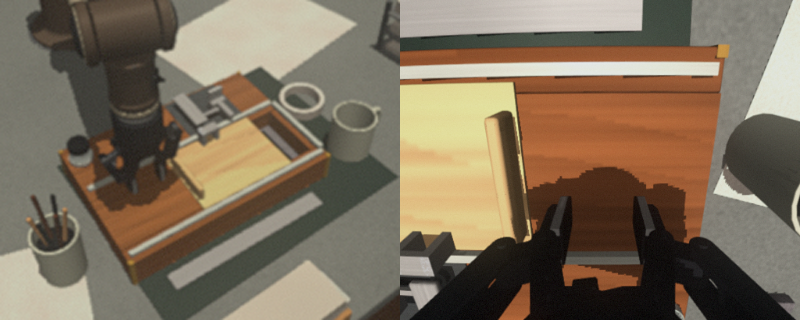

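The scene and wrist views show the fingers astride open deck just -y of the lip. In the wrist half, the lip runs (487,115)–(525,240) and the finger tips are near (565,200) and (640,200). I'll check these against the predicted positions.

Run:
```python
from h import *
from scipy.spatial.transform import Rotation as R
c=load('w1.png'); o=get_obs(); p=o['eef_pos']; q=o['tool_rot']; M=R.from_quat([*q[1:],q[0]]).as_matrix(); print(p)
s=np.array([400/512,320/384]); 
f=lambda P:(w2px(c,P)*s+[400,0]).round(0).tolist()
for te in (0,.004,.008): print('tips inner edges front',te,f([p+M@[.011,a,te] for a in (-.0207,.0207)]), 'rear',f([p+M@[-.011,a,te] for a in (-.0207,.0207)]))
O=np.array([.5719,-.0323]);Y=-.0432;Rz=np.array([[np.cos(Y),-np.sin(Y)],[np.sin(Y),np.cos(Y)]])
cw=lambda x,y,z:np.r_[O+Rz@[x,y],z]
print('lip top -y edge',f([cw(.0966,-.0485,.092),cw(-.0034,-.0485,.092)]),'cover corner',f([cw(.119,-.0517,.064)]),'case corner',f([cw(.137,-.197,.06)]))
# refine: lip ends from wrist
for uv,z in (((519,115),.092),((527,238),.092),((723,51),.06)):
    w=px2w(c,(np.array(uv)-[400,0])/s,z)[0]; print(w.round(4),(Rz.T@(w[:2]-O)).round(4))
```

```text
[ 0.61096036 -0.14579017  0.1029716 ]
tips inner edges front 0 [[571.0, 196.0], [636.0, 196.0]] rear [[573.0, 227.0], [635.0, 227.0]]
tips inner edges front 0.004 [[572.0, 193.0], [636.0, 193.0]] rear [[574.0, 224.0], [634.0, 224.0]]
tips inner edges front 0.008 [[573.0, 190.0], [635.0, 190.0]] rear [[574.0, 220.0], [633.0, 220.0]]
lip top -y edge [[503.0, 124.0], [522.0, 260.0]] cover corner [[519.0, 82.0]] case corner [[725.0, 53.0]]
[ 0.671  -0.0962  0.092 ] [ 0.1018 -0.0596]
[ 0.5857 -0.0877  0.092 ] [ 0.0161 -0.0548]
[ 0.7013 -0.2335  0.06  ] [ 0.138  -0.1955]
```

```bash
python3 -m inch '[{"tx":0.1,"ty":0,"tz":-0.6,"rx":0,"ry":0,"rz":0,"grip":0.02},{"tx":0,"ty":0,"tz":-0.5,"rx":0,"ry":0,"rz":0,"grip":0.02},{"tx":0,"ty":0,"tz":0,"rx":0,"ry":0,"rz":0,"grip":0.02},{"tx":0.02,"ty":0.4,"tz":0,"rx":0,"ry":0,"rz":0,"grip":0.02},{"tx":0.02,"ty":0.4,"tz":0,"rx":0,"ry":0,"rz":0,"grip":0.02},{"tx":0.02,"ty":0.4,"tz":0,"rx":0,"ry":0,"rz":0,"grip":0.02},{"tx":0.02,"ty":0.3,"tz":0,"rx":0,"ry":0,"rz":0,"grip":0.02},{"tx":0.02,"ty":0.3,"tz":0,"rx":0,"ry":0,"rz":0,"grip":0.02},{"tx":0.02,"ty":0.3,"tz":0,"rx":0,"ry":0,"rz":0,"grip":0.02}]'
python3 -m inch '[{"tx":0.01,"ty":0.25,"tz":0,"rx":0,"ry":0,"rz":0,"grip":0.02},{"tx":0.01,"ty":0.25,"tz":0,"rx":0,"ry":0,"rz":0,"grip":0.02},{"tx":0.01,"ty":0.25,"tz":0,"rx":0,"ry":0,"rz":0,"grip":0.02},{"tx":0.01,"ty":0.25,"tz":0,"rx":0,"ry":0,"rz":0,"grip":0.02}]'
```

```text
t: 3.2
eef_pos: [0.618, -0.0927, 0.0774]
tool_rot: [0.0, 1.0, -0.023, -0.0]
wrist_force: [-2.5, -3.4, 2.3]
grip_width: 0.491
grasp_force: 1.6
t: 3.53
eef_pos: [0.6193, -0.0678, 0.0771]
tool_rot: [0.0, 1.0, -0.024, 0.0]
wrist_force: [0.1, -2.9, 3.6]
grip_width: 0.486
grasp_force: 1.6
```

```bash
python3 -m inch '[{"tx":0.01,"ty":0.15,"tz":0,"rx":0,"ry":0,"rz":0,"grip":0.02},{"tx":0.01,"ty":0.15,"tz":0,"rx":0,"ry":0,"rz":0,"grip":0.02},{"tx":0,"ty":0,"tz":0,"rx":0,"ry":0,"rz":0,"grip":0.02}]'
python3 -m inch '[{"tx":0,"ty":0.12,"tz":0,"rx":0,"ry":0,"rz":0,"grip":0.02},{"tx":0,"ty":0,"tz":0,"rx":0,"ry":0,"rz":0,"grip":0.02}]'
python3 -m inch '[{"tx":0,"ty":0.12,"tz":0,"rx":0,"ry":0,"rz":0,"grip":0.02},{"tx":0,"ty":0,"tz":0,"rx":0,"ry":0,"rz":0,"grip":0.02}]'
```

```text
t: 3.78
eef_pos: [0.6197, -0.0596, 0.0766]
tool_rot: [-0.001, 1.0, -0.023, 0.0]
wrist_force: [-0.4, -0.1, -0.4]
grip_width: 0.495
grasp_force: 0.0
t: 3.95
eef_pos: [0.6197, -0.0573, 0.0766]
tool_rot: [-0.0, 1.0, -0.024, 0.0]
wrist_force: [-0.2, -0.2, -0.2]
grip_width: 0.486
grasp_force: 0.2
t: 4.12
eef_pos: [0.6198, -0.0551, 0.0766]
tool_rot: [0.0, 1.0, -0.023, 0.0]
wrist_force: [0.8, -4.1, -0.5]
grip_width: 0.489
grasp_force: 1.7
```

```bash
python3 -m inch '[{"tx":0,"ty":0.12,"tz":0,"rx":0,"ry":0,"rz":0,"grip":0.02},{"tx":0,"ty":0,"tz":0,"rx":0,"ry":0,"rz":0,"grip":0.02}]'
python3 -m inch '[{"tx":0,"ty":0.12,"tz":0,"rx":0,"ry":0,"rz":0,"grip":0.02},{"tx":0,"ty":0,"tz":0,"rx":0,"ry":0,"rz":0,"grip":0.02}]'
```

```text
t: 4.28
eef_pos: [0.6199, -0.0549, 0.0769]
tool_rot: [0.003, 1.0, -0.023, 0.001]
wrist_force: [0.3, -11.5, -0.7]
grip_width: 0.492
grasp_force: 5.5
t: 4.45
eef_pos: [0.6199, -0.0548, 0.077]
tool_rot: [0.005, 1.0, -0.022, 0.001]
wrist_force: [0.2, -17.9, 0.3]
grip_width: 0.483
grasp_force: 9.1
```

```bash
python3 -m inch '[{"tx":0,"ty":-0.8,"tz":0,"rx":0,"ry":0,"rz":0,"grip":0.02},{"tx":0,"ty":0,"tz":1,"rx":0,"ry":0,"rz":0,"grip":0.02},{"tx":0,"ty":0,"tz":1,"rx":0,"ry":0,"rz":0,"grip":0.02},{"tx":0,"ty":0,"tz":1,"rx":0,"ry":0,"rz":0,"grip":0.02},{"tx":-0.9,"ty":0.7,"tz":0,"rx":0,"ry":0,"rz":0,"grip":0.02},{"tx":-0.9,"ty":0.7,"tz":0,"rx":0,"ry":0,"rz":0,"grip":0.02},{"tx":-0.9,"ty":0.7,"tz":0,"rx":0,"ry":0,"rz":0,"grip":0.02},{"tx":-0.9,"ty":0.7,"tz":0,"rx":0,"ry":0,"rz":0,"grip":0.02},{"tx":-0.9,"ty":0.7,"tz":0,"rx":0,"ry":0,"rz":0,"grip":0.02},{"tx":-0.9,"ty":0.7,"tz":0,"rx":0,"ry":0,"rz":0,"grip":0.02}]'
python3 -m inch '[{"tx":-0.6,"ty":0.7,"tz":0,"rx":0,"ry":0,"rz":0,"grip":0.02},{"tx":0,"ty":0,"tz":0,"rx":0,"ry":0,"rz":0,"grip":0.02},{"tx":0,"ty":0,"tz":0,"rx":0,"ry":0,"rz":0,"grip":0.02}]'
python3 - <<'E'
from h import *
from scipy.spatial.transform import Rotation as R
shot('wrist','w2.png');t=shot('top','t2.png')['pixels']; c=load('w2.png')
o=get_obs();p=o['eef_pos'];q=o['tool_rot'];M=R.from_quat([*q[1:],q[0]]).as_matrix();print(p,M.round(4))
b=cv2.resize(c['pixels'],(800,600),interpolation=cv2.INTER_CUBIC)
cv2.imwrite('pics/w2b.png',b)
E
```

```text
t: 5.28
eef_pos: [0.4826, 0.0377, 0.1514]
tool_rot: [-0.001, 1.0, -0.024, -0.001]
wrist_force: [0.5, 1.0, 0.1]
grip_width: 0.493
grasp_force: 0.0
t: 5.53
eef_pos: [0.4683, 0.055, 0.1515]
tool_rot: [-0.0, 1.0, -0.023, -0.0]
wrist_force: [1.3, -0.1, 0.5]
grip_width: 0.49
grasp_force: 0.0
[0.47011223 0.05393861 0.15205458] [[ 9.989e-01 -4.690e-02  1.000e-03]
 [-4.690e-02 -9.989e-01  4.000e-04]
 [ 1.000e-03 -5.000e-04 -1.000e+00]]
```

View pics/w2b.png

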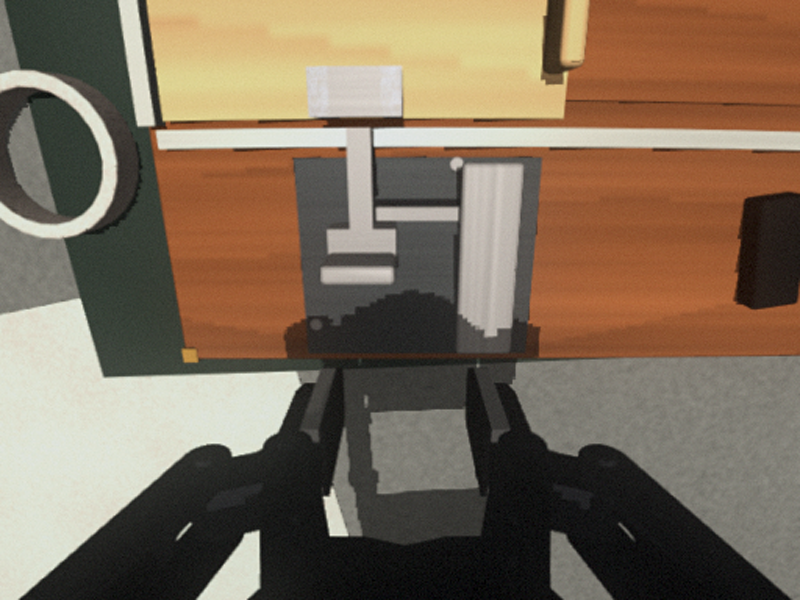

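The wrist view shows the cover shut, with the keeper (355,90) in line with the bar (358,180). The catch plate spans (457–523, 163–352) and the tab top spans (320–395, 267–284).

Run:
```python
from h import *
c=load('w2.png'); O=np.array([.5719,-.0323]);Y=-.0432;Rz=np.array([[np.cos(Y),-np.sin(Y)],[np.sin(Y),np.cos(Y)]])
for n,uv,z in (('catch',[(463,163),(522,163),(456,352),(513,352)],.086),('tab',[(321,284),(394,283),(321,268),(394,267)],.108),('corner',[(190,355)],.06),('keeper',[(307,117),(402,117)],.09)):
    w=px2w(c,np.array(uv)*.64,z); print(n,np.c_[w[:,:2],(w[:,:2]-O)@Rz].round(4).tolist())
```

```text
catch [[0.5389, 0.0282, -0.0356, 0.059], [0.5379, 0.0037, -0.0356, 0.0345], [0.4522, 0.0319, -0.1223, 0.059], [0.451, 0.0049, -0.1224, 0.0319]]
tab [[0.4959, 0.0879, -0.0811, 0.1168], [0.495, 0.0586, -0.0807, 0.0875], [0.5026, 0.0872, -0.0744, 0.1164], [0.5017, 0.0582, -0.0741, 0.0874]]
corner [[0.4434, 0.1732, -0.1373, 0.1998]]
keeper [[0.5597, 0.0901, -0.0174, 0.1218], [0.5579, 0.0526, -0.0177, 0.0842]]
```

```bash
python3 -m inch '[{"tx":0,"ty":-0.35,"tz":-0.7,"rx":0,"ry":0,"rz":0,"grip":0.02},{"tx":0,"ty":0,"tz":-0.7,"rx":0,"ry":0,"rz":0,"grip":0.02},{"tx":0,"ty":0,"tz":-0.7,"rx":0,"ry":0,"rz":0,"grip":0.02},{"tx":0,"ty":0,"tz":0,"rx":0,"ry":0,"rz":0,"grip":0.02}]'
python3 -m inch '[{"tx":0,"ty":0,"tz":-0.2,"rx":0,"ry":0,"rz":0,"grip":0.02},{"tx":0,"ty":0,"tz":-0.2,"rx":0,"ry":0,"rz":0,"grip":0.02},{"tx":0,"ty":0,"tz":0,"rx":0,"ry":0,"rz":0,"grip":0.02}]'
python3 -m inch '[{"tx":0,"ty":0,"tz":-0.15,"rx":0,"ry":0,"rz":0,"grip":0.02},{"tx":0,"ty":0,"tz":0,"rx":0,"ry":0,"rz":0,"grip":0.02}]'
python3 -m inch '[{"tx":0,"ty":0,"tz":-0.15,"rx":0,"ry":0,"rz":0,"grip":0.02},{"tx":0,"ty":0,"tz":0,"rx":0,"ry":0,"rz":0,"grip":0.02}]'
```

```text
t: 5.97
eef_pos: [0.4675, 0.0443, 0.0963]
tool_rot: [-0.0, 1.0, -0.024, -0.003]
wrist_force: [-0.4, -0.1, 0.8]
grip_width: 0.488
grasp_force: 0.0
t: 6.22
eef_pos: [0.4705, 0.0446, 0.0896]
tool_rot: [0.0, 1.0, -0.024, 0.001]
wrist_force: [-0.5, -2.1, 2.1]
grip_width: 0.492
grasp_force: 1.2
t: 6.38
eef_pos: [0.4706, 0.0448, 0.0862]
tool_rot: [0.0, 1.0, -0.023, 0.001]
wrist_force: [-0.4, -0.9, 3.8]
grip_width: 0.494
grasp_force: 1.8
t: 6.55
eef_pos: [0.4706, 0.0448, 0.0823]
tool_rot: [0.0, 1.0, -0.023, 0.001]
wrist_force: [0.7, -2.6, 4.7]
grip_width: 0.493
grasp_force: 2.5
```

```bash
python3 -m inch '[{"tx":0,"ty":0,"tz":-0.13,"rx":0,"ry":0,"rz":0,"grip":0.02},{"tx":0,"ty":0,"tz":0,"rx":0,"ry":0,"rz":0,"grip":0.02}]'
python3 -m inch '[{"tx":0,"ty":0,"tz":-0.1,"rx":0,"ry":0,"rz":0,"grip":0.02},{"tx":0,"ty":0,"tz":0,"rx":0,"ry":0,"rz":0,"grip":0.02}]'
```

```text
t: 6.72
eef_pos: [0.4707, 0.0448, 0.0801]
tool_rot: [0.0, 1.0, -0.023, 0.001]
wrist_force: [-1.5, -1.9, 9.3]
grip_width: 0.495
grasp_force: 5.0
t: 6.88
eef_pos: [0.4707, 0.0448, 0.0798]
tool_rot: [0.0, 1.0, -0.023, 0.0]
wrist_force: [-7.8, -2.1, 29.1]
grip_width: 0.492
grasp_force: 14.0
```

```bash
python3 -m inch '[{"tx":0,"ty":0,"tz":0.09,"rx":0,"ry":0,"rz":0,"grip":0.02},{"tx":0.15,"ty":-0.01,"tz":0,"rx":0,"ry":0,"rz":0,"grip":0.02},{"tx":0.15,"ty":-0.01,"tz":0,"rx":0,"ry":0,"rz":0,"grip":0.02},{"tx":0.15,"ty":-0.01,"tz":0,"rx":0,"ry":0,"rz":0,"grip":0.02},{"tx":0.15,"ty":-0.01,"tz":0,"rx":0,"ry":0,"rz":0,"grip":0.02}]'
python3 -m inch '[{"tx":0.15,"ty":-0.01,"tz":0,"rx":0,"ry":0,"rz":0,"grip":0.02},{"tx":0.15,"ty":-0.01,"tz":0,"rx":0,"ry":0,"rz":0,"grip":0.02}]'
```

```text
t: 7.3
eef_pos: [0.472, 0.0447, 0.0796]
tool_rot: [-0.0, 1.0, -0.025, -0.016]
wrist_force: [-34.8, 2.3, 52.0]
grip_width: 0.49
grasp_force: 26.1
t: 7.47
eef_pos: [0.4724, 0.0446, 0.0794]
tool_rot: [-0.0, 0.999, -0.025, -0.025]
wrist_force: [-48.0, 3.3, 67.4]
grip_width: 0.493
grasp_force: 33.6
```

The fingertip is locked against the plate by friction because I pressed it onto its stop. I'll undo the push, ease up to a spring-only press about 8–9 mm down, and retry.

```bash
python3 -m inch '[{"tx":-0.45,"ty":0.03,"tz":0.03,"rx":0,"ry":0,"rz":0,"grip":0.02},{"tx":-0.45,"ty":0.03,"tz":0.05,"rx":0,"ry":0,"rz":0,"grip":0.02},{"tx":0,"ty":0,"tz":0.04,"rx":0,"ry":0,"rz":0,"grip":0.02},{"tx":0,"ty":0,"tz":0,"rx":0,"ry":0,"rz":0,"grip":0.02}]'
python3 -m inch '[{"tx":0.15,"ty":-0.01,"tz":0,"rx":0,"ry":0,"rz":0,"grip":0.02},{"tx":0.15,"ty":-0.01,"tz":0,"rx":0,"ry":0,"rz":0,"grip":0.02},{"tx":0,"ty":0,"tz":0,"rx":0,"ry":0,"rz":0,"grip":0.02}]'
```

```text
t: 7.8
eef_pos: [0.4686, 0.0453, 0.082]
tool_rot: [-0.0, 1.0, -0.024, -0.0]
wrist_force: [-1.8, 0.3, 5.1]
grip_width: 0.492
grasp_force: 2.6
t: 8.05
eef_pos: [0.4754, 0.045, 0.0811]
tool_rot: [-0.0, 1.0, -0.024, -0.002]
wrist_force: [-3.7, 0.6, 4.9]
grip_width: 0.494
grasp_force: 2.7
```

Sliding freely now. I'll continue in small steps.

```bash
python3 -m inch '[{"tx":0.15,"ty":-0.01,"tz":0,"rx":0,"ry":0,"rz":0,"grip":0.02},{"tx":0.15,"ty":-0.01,"tz":0,"rx":0,"ry":0,"rz":0,"grip":0.02},{"tx":0.15,"ty":-0.01,"tz":0,"rx":0,"ry":0,"rz":0,"grip":0.02}]'
python3 -m inch '[{"tx":0.15,"ty":-0.01,"tz":0,"rx":0,"ry":0,"rz":0,"grip":0.02},{"tx":0.15,"ty":-0.01,"tz":0,"rx":0,"ry":0,"rz":0,"grip":0.02},{"tx":0,"ty":0,"tz":0,"rx":0,"ry":0,"rz":0,"grip":0.02}]'
```

```text
t: 8.3
eef_pos: [0.4849, 0.0443, 0.0806]
tool_rot: [-0.0, 1.0, -0.024, -0.004]
wrist_force: [-6.8, 0.6, 7.3]
grip_width: 0.491
grasp_force: 3.7
t: 8.55
eef_pos: [0.4933, 0.0439, 0.0807]
tool_rot: [-0.0, 1.0, -0.024, -0.003]
wrist_force: [-4.4, 1.0, 4.7]
grip_width: 0.488
grasp_force: 2.9
```

```bash
python3 -m inch '[{"tx":0.15,"ty":-0.01,"tz":0.02,"rx":0,"ry":0,"rz":0,"grip":0.02},{"tx":0.15,"ty":-0.01,"tz":0,"rx":0,"ry":0,"rz":0,"grip":0.02},{"tx":0.15,"ty":-0.01,"tz":0,"rx":0,"ry":0,"rz":0,"grip":0.02},{"tx":0.15,"ty":-0.01,"tz":0,"rx":0,"ry":0,"rz":0,"grip":0.02},{"tx":0,"ty":0,"tz":0,"rx":0,"ry":0,"rz":0,"grip":0.02}]'
python3 -m inch '[{"tx":0.15,"ty":-0.01,"tz":0,"rx":0,"ry":0,"rz":0,"grip":0.02},{"tx":0.1,"ty":0,"tz":0,"rx":0,"ry":0,"rz":0,"grip":0.02},{"tx":0,"ty":0,"tz":0,"rx":0,"ry":0,"rz":0,"grip":0.02}]'
```

```text
t: 8.97
eef_pos: [0.508, 0.0431, 0.081]
tool_rot: [-0.001, 1.0, -0.024, -0.003]
wrist_force: [-3.6, 1.3, 5.5]
grip_width: 0.496
grasp_force: 2.8
t: 9.22
eef_pos: [0.514, 0.0427, 0.081]
tool_rot: [-0.0, 1.0, -0.024, -0.004]
wrist_force: [-5.6, 0.2, 5.8]
grip_width: 0.484
grasp_force: 2.9
```

```bash
python3 -m inch '[{"tx":0.12,"ty":-0.01,"tz":0,"rx":0,"ry":0,"rz":0,"grip":0.02},{"tx":0,"ty":0,"tz":0,"rx":0,"ry":0,"rz":0,"grip":0.02}]'
python3 -m inch '[{"tx":0.1,"ty":0,"tz":0,"rx":0,"ry":0,"rz":0,"grip":0.02},{"tx":0,"ty":0,"tz":0,"rx":0,"ry":0,"rz":0,"grip":0.02}]'
python3 -m inch '[{"tx":0.1,"ty":-0.01,"tz":0,"rx":0,"ry":0,"rz":0,"grip":0.02},{"tx":0,"ty":0,"tz":0,"rx":0,"ry":0,"rz":0,"grip":0.02}]'
```

```text
t: 9.38
eef_pos: [0.517, 0.0425, 0.081]
tool_rot: [-0.0, 1.0, -0.024, -0.003]
wrist_force: [-5.4, -0.6, 5.0]
grip_width: 0.489
grasp_force: 2.9
t: 9.55
eef_pos: [0.5181, 0.0424, 0.0809]
tool_rot: [-0.0, 1.0, -0.023, -0.005]
wrist_force: [-8.2, 1.5, 7.5]
grip_width: 0.487
grasp_force: 5.8
t: 9.72
eef_pos: [0.5181, 0.0424, 0.0808]
tool_rot: [-0.0, 1.0, -0.023, -0.008]
wrist_force: [-13.5, -0.4, 13.8]
grip_width: 0.49
grasp_force: 8.5
```

```bash
python3 -m inch '[{"tx":0,"ty":0,"tz":0,"rx":0,"ry":0,"rz":0,"grip":0.02},{"tx":-0.3,"ty":0.01,"tz":0,"rx":0,"ry":0,"rz":0,"grip":0.02},{"tx":0,"ty":0,"tz":0.4,"rx":0,"ry":0,"rz":0,"grip":0.02},{"tx":0,"ty":0,"tz":0.5,"rx":0,"ry":0,"rz":0,"grip":0.02},{"tx":0,"ty":0,"tz":1,"rx":0,"ry":0,"rz":0,"grip":0.02},{"tx":-1,"ty":0,"tz":1,"rx":0,"ry":0,"rz":0,"grip":0.02},{"tx":-1,"ty":0,"tz":0.3,"rx":0,"ry":0,"rz":0,"grip":0.02},{"tx":0,"ty":0,"tz":0,"rx":0,"ry":0,"rz":0,"grip":0.02},{"tx":0,"ty":0,"tz":0,"rx":0,"ry":0,"rz":0,"grip":0.02}]'
python3 - <<'E'
from h import *
c=shot('wrist','w3.png'); cv2.imwrite('pics/w3b.png',cv2.resize(c['pixels'],(800,600),interpolation=cv2.INTER_CUBIC)); print(get_obs()['eef_pos'])
E
```

```text
t: 10.47
eef_pos: [0.4668, 0.042, 0.1623]
tool_rot: [-0.0, 1.0, -0.024, 0.0]
wrist_force: [1.0, -0.1, 0.1]
grip_width: 0.488
grasp_force: 0.0
[0.46751635 0.04196012 0.16204648]
```

View pics/w3b.png

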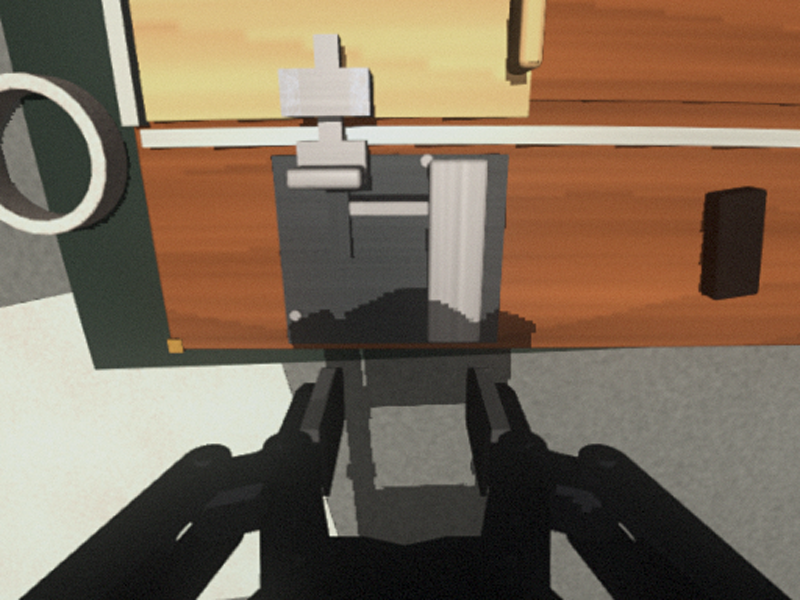

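The wrist view shows the bar through the keeper, its end at (326,35). The tab is forward at (325,187), and the plate at (428–487, 160–342) with the crossbar tooth visible behind the tab. I'll check the bolt travel and plate height numerically.

Run:
```python
from h import *
c=load('w3.png'); O=np.array([.5719,-.0323]);Y=-.0432;Rz=np.array([[np.cos(Y),-np.sin(Y)],[np.sin(Y),np.cos(Y)]])
for n,uv,z in (('tab',[(288,187),(361,186)],.108),('catch up?',[(430,160),(487,160),(428,342),(483,342)],.086),('catch down?',[(430,160),(487,160),(428,342),(483,342)],.074),('corner',[(176,346)],.06)):
    w=px2w(c,np.array(uv)*.64,z); k=(w[:,:2]-O)@Rz; print(n,k.round(4).tolist())
```

```text
tab [[-0.0447, 0.1166], [-0.0445, 0.0874]]
catch up? [[-0.0359, 0.059], [-0.0359, 0.0341], [-0.123, 0.0588], [-0.1231, 0.0315]]
catch down? [[-0.0366, 0.0584], [-0.0366, 0.0321], [-0.1286, 0.0582], [-0.1288, 0.0294]]
corner [[-0.1376, 0.1995]]
```

```bash
python3 -c "
from plant import ctrl
print(ctrl.hand_in())"
```

```text
the job is handed in; nothing more can be done
None
```

The case is locked and handed in: pictures put the cover at its stop, the bolt about 36 mm home through the keeper and the catch sprung up behind it, with the arm clear, though the hand-in returned no verdict.

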